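Present a tote of nuts to the indexing dial

TASK

This tote of nuts is next for the indexing dial: with the tote still standing flat, log it on the stroke counter by swinging the counter's lever fully down to its stop and letting it spring back up. Then tip the tote, its low corner staying down on the bench, until all five nuts have slid together into the corner nearest the dial. Finish while still holding the tote tilted like that, with nothing but your grip and the bench carrying it and the other things on the bench left where they are.

Things in the scene. Friction and masses are not known exactly. Their poses are not given: they have to be found in the camera images.
- tote: Loose open plastic tote, about 0.3 kg. Origin: centre of underside; z up, long axis x away from the robot (yaw under 15 deg). 200 (x) x 150 (y) mm over the rim, 70 mm high. Below the rim 188 x 138 mm outside, 180 x 130 mm inside, floor 4 mm thick. Rim: solid band all round, 10 mm wide, 18 mm tall, flush with the wall inside, easily pinched from above. Bottom corners at x +-94, y +-69 mm.
- tote_corner_left (a point): Inner floor corner of the tote on its robot side (-x), left (+y): x -90, y +65, z 4 mm in the tote's frame. When the dial stands on the left (+y) this is the corner nearest it, for the nuts.
- tote_corner_right (a point): Inner floor corner of the tote on its robot side (-x), right (-y): x -90, y -65, z 4 mm in the tote's frame. When the dial stands on the right (-y) this is the corner nearest it, for the nuts.
- nut1: Steel hexagon nut 1 of 5 (all alike): 24 mm across flats, 13 mm thick, 33 g, lying flat and loose on the tote's floor. Origin: centre of its underside. Oiled: slides on the tote at a slope of about 7 to 10 degrees; along a wall or behind another nut it needs more.
- nut2: Steel hexagon nut 2 of 5 (all alike): 24 mm across flats, 13 mm thick, 33 g, lying flat and loose on the tote's floor. Origin: centre of its underside. Oiled: slides on the tote at a slope of about 7 to 10 degrees; along a wall or behind another nut it needs more.
- nut3: Steel hexagon nut 3 of 5 (all alike): 24 mm across flats, 13 mm thick, 33 g, lying flat and loose on the tote's floor. Origin: centre of its underside. Oiled: slides on the tote at a slope of about 7 to 10 degrees; along a wall or behind another nut it needs more.
- nut4: Steel hexagon nut 4 of 5 (all alike): 24 mm across flats, 13 mm thick, 33 g, lying flat and loose on the tote's floor. Origin: centre of its underside. Oiled: slides on the tote at a slope of about 7 to 10 degrees; along a wall or behind another nut it needs more.
- nut5: Steel hexagon nut 5 of 5 (all alike): 24 mm across flats, 13 mm thick, 33 g, lying flat and loose on the tote's floor. Origin: centre of its underside. Oiled: slides on the tote at a slope of about 7 to 10 degrees; along a wall or behind another nut it needs more.
- dial: Rotary indexing dial bolted to the bench: aluminium disc 220 mm across on a grey drum, with eight square steel nests, some holding a nut; top face 56 mm, nests and nuts up to 73 mm high. Does not turn. Origin: centre of its underside. It stands left (y about +0.29) or right (y about -0.29) of the tote's robot end, the counter on the other side.
- counter: Stroke (tally) counter bolted to the bench: grey housing 64 (x) x 56 (y) mm, 56 mm high, on an 80 x 72 mm base plate; number wheels in its front (-x) face, turned to the robot within 15 deg. Its lever is on its right (-y) side. Origin: centre of its underside.
- lever (a joint): Angle of the counter's sprung lever, rad: 0 at rest (pointing to the counter's front, 0.52 rad above level), growing as it is pushed down, 0.96 at its stop (0.44 rad below level). It springs back to 0 when let go. At the grip it takes about 2 N to start and 5.5 N at the stop.
- lever_grip (a point): Centre of the lever's finger grip, a black bar 16 mm thick, 26 mm long, lying along the counter's y, 55 mm from the pivot. The pivot is 15 mm to the front (-x) of the counter's origin, 50 mm up; the grip is 53 mm to the right (-y) of the origin. Grip centre 77 mm above the bench at rest, 27 mm at the stop.
- clamp_block: Bystander: loose aluminium clamp block 60 x 40 x 22 mm with two cap screws. Origin: centre of its underside.
- air_fitting: Bystander: loose brass air fitting standing upright, 26 mm across, 36 mm high. Origin: centre of its underside.
- wrench: Bystander: loose open-end wrench 160 mm long lying on the bench at the left. Origin: middle of its underside.
Mind the look-alikes: they are no part of the job. Of the things shaped like the tote, the blue one is meant.

How it is judged:
By the outcome, as a careful person would: the job done as asked, in the order asked, and still so for the second after the job is handed in, while the arm keeps its last pose, push and grip.
It also fails if it takes over 64 s, if anything falls off the work surface, if the arm or the gripper's body presses on something with over 40 N, if the wrist force passes 120 N, or if a joint passes its speed limit or range.

ROBOT

A 6-joint arm with a two-finger parallel gripper is mounted at the origin on the work surface. World frame = base frame: x ahead of the robot, y to its left, z up, the work surface at z = 0. Lengths are in mm, angles in rad, forces in N, time in s.
With the tool pointing down it reaches from about 275 to 750 mm from the base axis. Payload 10.2 kg.
Tool frame: the origin (TCP) lies between the finger pads; the fingertips stand 17 mm ahead of it and the grasp point (between the pads) lies 2 mm behind it; y points along the fingers, x is the direction in which the jaws open and shut, and the axes are right-handed (so a half turn about y gives the same grasp; the last joint's range is limited). The gripper opens to 85 mm and grips with 20 to 120 N. Pads are 22 mm wide; open, the fingers measure 114 mm over their backs; the gripper's body (76 mm by 85 mm) begins 54 mm behind the grasp point. The pads swing forward as they close: fully open they stand 13 mm farther back than shut.
Start: joints at [-1.395, 0.313, 1.498, -0, 1.331, -0.223], TCP at [203.852, -483.814, 248.294] pointing down, gripper open.
Joint ranges: [-2.94, 2.94], [-0.97, 2.17], [0.19, 2.56], [-1.23, 4.37], [0.02, 3.11], [-2.88, 2.88]. Speed limits (rad/s): [2.39, 2.39, 3.01, 3.14, 3.14, 3.14].

INTERFACE

Orientations are given as a unit quaternion [w, x, y, z].
In Python, from rig import ctrl gives the robot as it stands.
- The arm moves only by the tool jog_arm, never from a script. Its argument "targets" is a list of rows, each an object with "offset": the shift along the tool's x, y, z in m, a list of three; "yaw": the turn about the tool's y in rad. In form: [{"offset": [dx, dy, dz], "yaw": yaw}, ...]. A call has 1 to 12 rows; each row is the pose to reach, as a shift and turn from the pose measured when the call began, along the tool's axes at that moment; what a row does not reach only later rows make up. A row lasts 1/12 s, in which the tool goes at most 41.7 mm and 7.16 degrees, less where a joint would pass 70% of its speed; a pose out of reach is approached as far as the arm can. A call with a gripper value outside its range is refused whole. "fingers" is the finger opening in m, from 0 to 0.0854, set as the call begins (left out, the last holds). The fingers move at their own pace and stop on an object; "grip_force" is the grip in N (left out, the last holds). Time passes only in rows, so rows that repeat a pose let the fingers close. It gives the time, the measured TCP pose, the force and the opening at its end, in the units of the state.
- ctrl.sense(): the state, without advancing time (a new reading comes with each control period).
- ctrl.capture(name): name is "scene" or "top"; returns a dict with "img" (400x640x3 uint8, red, green, blue), "intrinsics" (3x3 intrinsics, pixels), "T" (4x4, takes a point from camera to world coordinates). Camera axes: x right, y up, looking along -z (the intrinsics and any distortion apply to the point x, -y, -z); pixel columns grow to the right and rows downward; lengths in mm; the calibration is good to about 2 mm. A picture is of the moment at which its call begins. There is no depth.
- ctrl.finish_job(): hands the job in, once; it reports no verdict.
Trained networks look in the newest picture that a camera, given by its name, has taken for a name from the list of things; names that differ only in an ending like _2 or _b are one class to them, and where a whole thing is asked for, a point or a joint stands for the part that bears it (a point fixed in the world has none). Each returns a list of dicts, best first, with "score" (0 to 1); they miss things now and then, are a little off and sometimes report something else, mostly with a low value. They report only what shows in the picture. A call takes as long as a camera call. They do not tell look-alikes from the thing itself.
- ctrl.boxes_of(camera, target): "box" ([left, top, right, bottom] in pixels, round what is visible of it).
- ctrl.regions_of(camera, target): "region" (400x640 bool, what is visible of it) and "box" ([left, top, right, bottom] in pixels, round what is visible of it).
The state is a dict: "time_s": time; "joints": joint angles; "dq": joint speeds; "tau": joint torques, N m; "eef_pos": TCP position; "ee_rot": TCP orientation; "force": force on the tool from outside, world axes, zero at the start; "wrist_torque": the same for the moment, N m; "grip_width": opening from 0.0 (shut) to 1.0 (fully open).
Only numpy, scipy, OpenCV 4.12 (cv2) and the standard library are available. Lean on these libraries where they do the work, as an engineer would, in place of code of your own. Each camera call takes 0.05 s, during which the arm holds its last target.

## Working session

There is one attempt and no reset: what is moved stays moved. The work goes in short steps, Python scripts to look and compute and a tool call to move; the robot and the scene stay as the last step left them, time stands still between calls to the robot, and variables do not carry over. Pictures are saved under pics/ and viewed, and the job is handed in when it is done.

Besides the shell and the picture viewer there is one more tool, called by a JSON object that holds its "op" and its "data", one argument or row to a line. jog_arm: Moves the arm, as the interface text tells. Its arguments: {"type":"object","properties":{"targets":{"type":"array"},"fingers":{"type":"number"},"grip_force":{"type":"number"}},"required":["targets"]}

```bash
mkdir -p pics; ls
python3 - <<'E'
from rig import ctrl
import cv2, numpy as np
s=ctrl.sense(); print(s)
for n in ["scene","top"]:
    c=ctrl.capture(n); cv2.imwrite(f"pics/{n}0.png",c["img"][:,:,::-1]); print(n,c["intrinsics"],c["T"],[k for k in c])
    for t in ["tote","dial","counter","lever","lever_grip","nut1","clamp_block","air_fitting","wrench"]:
        print(t,[(round(float(b["score"]),2),[int(v) for v in b["box"]]) for b in ctrl.boxes_of(n,t)][:8])
E
```

```text
pics
{'time_s': 0.0, 'joints': array([-1.39540365e+00,  3.13449525e-01,  1.49841995e+00, -7.31877519e-06,
        1.33100037e+00, -2.23373116e-01]), 'dq': array([-4.75523898e-04,  1.55009555e-03,  7.89694489e-04, -4.08504363e-05,
       -7.30308770e-04,  1.47081511e-03]), 'tau': array([ 1.15076720e-03, -4.12276375e+01, -2.59739202e+01, -1.17862696e-04,
        4.20832264e-03,  9.24959778e-06]), 'eef_pos': array([ 203.80673777, -483.57685849,  247.74175299]), 'ee_rot': array([ 0.58945209, -0.58880183,  0.39137502, -0.39074829]), 'force': array([-0.15682619,  0.32249404,  0.16242827]), 'wrist_torque': array([0.02596342, 0.00859637, 0.06385196]), 'grip_width': 0.9991421212341093}
scene [[445.254586     0.         316.87068404]
 [  0.         445.254586   200.53989026]
 [  0.           0.           1.        ]] [[-4.77254930e-01 -7.27880951e-01  4.92358663e-01  1.19264354e+03]
 [ 8.78764578e-01 -3.95782571e-01  2.66700157e-01  4.60256644e+02]
 [ 7.41014083e-04  5.59951317e-01  8.28525180e-01  1.11988881e+03]
 [ 0.00000000e+00  0.00000000e+00  0.00000000e+00  1.00000000e+00]] ['img', 'int
[... 799 characters left out ...]
02e+02]
 [-4.21076919e-03  1.41432491e-01  9.89938948e-01  1.31628419e+03]
 [ 0.00000000e+00  0.00000000e+00  0.00000000e+00  1.00000000e+00]] ['img', 'intrinsics', 'T']
tote [(0.64, [392, 100, 464, 174]), (0.63, [121, 194, 205, 269]), (0.59, [317, 167, 372, 239])]
dial [(0.61, [224, 233, 296, 308])]
counter [(0.96, [430, 254, 471, 295])]
lever [(0.62, [457, 277, 467, 300])]
lever_grip []
nut1 [(0.53, [330, 214, 340, 224]), (0.48, [337, 188, 342, 192]), (0.46, [317, 169, 373, 238]), (0.41, [346, 192, 357, 201]), (0.4, [347, 212, 358, 223]), (0.37, [335, 203, 341, 210])]
clamp_block [(0.58, [252, 183, 276, 199])]
air_fitting [(0.48, [432, 199, 443, 202])]
wrench [(0.78, [221, 180, 233, 221])]
```

View pics/top0.png

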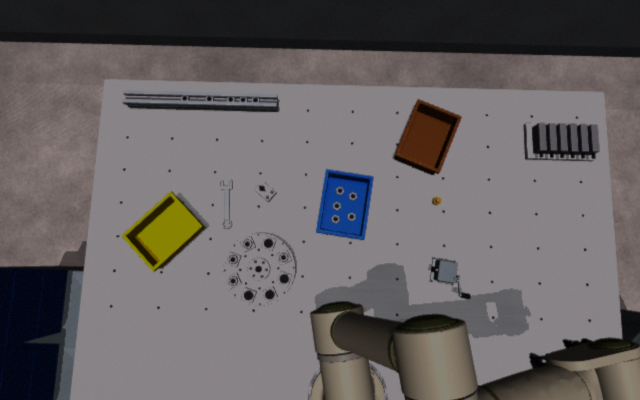

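View pics/scene0.png

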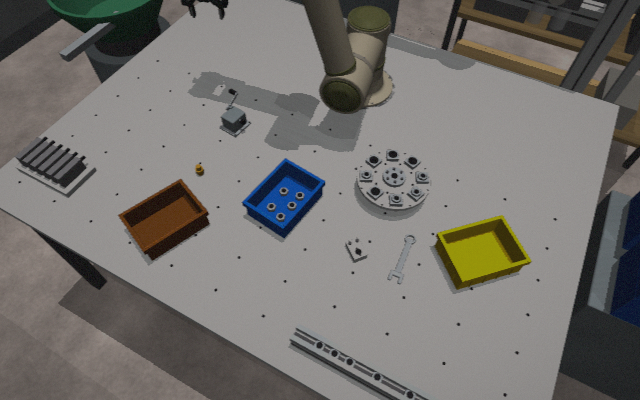

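The blue tote is at about (345,204) in the top view. The dial is on the left at (260,269), so the left corner is the target. The counter is on the right at (446,271) with its lever at (461,290). Next I'll measure them precisely.

```bash
cat > h.py <<'E'
import numpy as np, cv2
def ray(c,u,v):
    K=c["intrinsics"];T=c["T"]
    d=np.array([(u-K[0,2])/K[0,0],-(v-K[1,2])/K[1,1],-1.0])
    return T[:3,3],T[:3,:3]@d
def at(c,u,v,z):
    o,d=ray(c,u,v); return o+d*(z-o[2])/d[2]
def proj(c,P):
    P=np.atleast_2d(P);T=c["T"];K=c["intrinsics"]
    q=(P-T[:3,3])@T[:3,:3]
    return np.stack([K[0,0]*q[:,0]/-q[:,2]+K[0,2],K[1,1]*-q[:,1]/-q[:,2]+K[1,2]],1)
def zoom(c,l,t,r,b,k,name,lines=()):
    im=c["img"][:,:,::-1].copy()
    im=cv2.resize(im[t:b,l:r],None,fx=k,fy=k,interpolation=cv2.INTER_CUBIC)
    for P in lines:
        q=((proj(c,P)-[l,t]+.5)*k).astype(np.int32)
        cv2.polylines(im,[q],False,(0,255,255),1)
    cv2.imwrite("pics/"+name,im)
E
python3 - <<'E'
from h import *
from rig import ctrl
from scipy.optimize import least_squares
res=[]
cs={n:ctrl.capture(n) for n in ["top","scene"]}
import pickle; pickle.dump(cs,open("c0.pkl","wb"))
hulls={}
for n,c in cs.items():
    hsv=cv2.cvtColor(c["img"],cv2.COLOR_RGB2HSV)
    m=((hsv[...,0]>100)&(hsv[...,0]<130)&(hsv[...,1]>150)).astype(np.uint8)
    k,lab,st,ce=cv2.connectedComponentsWithStats(m)
    b=dict(top=(345,204),scene=(285,196))[n]
    i=max([i for i in range(1,k) if abs(ce[i]-b).max()<15],key=lambda i:st[i,4])
    p=cv2.convexHull(cv2.findContours((lab==i).astype(np.uint8),0,1)[0][0])
    hulls[n]=p; print(n,st[i])
def model(x,y,a):
    ca,sa=np.cos(a),np.sin(a)
    pts=np.array([[X,Y,Z] for X,Y,Z in [(sx*100,sy*75,z) for sx in(-1,1) for sy in(-1,1) for z in(70,52)]+[(sx*94,sy*69,0) for sx in(-1,1) for sy in(-1,1)]])
    return np.c_[x+ca*pts[:,0]-sa*pts[:,1],y+sa*pts[:,0]+ca*pts[:,1],pts[:,2]]
def mask(c,P):
    h=cv2.convexHull(proj(c,P).astype(np.float32)); m=np.zeros((1600,2560),np.uint8)
    cv2.fillConvexPoly(m,((h+.5)*4).astype(np.int32),1); return m
T={n:cv2.fillConvexPoly(np.zeros((1600,2560),np.uint8),((hulls[n]+.5)*4).astype(np.int32),1) for n in cs}
def cost(v):
    P=model(v[0],v[1],v[2]/100)
    return sum(np.count_nonzero(mask(cs[n],P)!=T[n]) for n in cs)
c0=at(cs["top"],345,204,50)
from scipy.optimize import minimize
best=min((minimize(cost,[c0[0],c0[1],a],method="Nelder-Mead",options=dict(initial_simplex=[[c0[0],c0[1],a],[c0[0]+10,c0[1],a],[c0[0],c0[1]+10,a],[c0[0],c0[1],a+8]])) for a in(-15,-5,5,15)),key=lambda r:r.fun)
print(best.x,best.fun)
P=model(best.x[0],best.x[1],best.x[2]/100)
r=P[[0,2,6,4,0]]; b=P[[8,9,11,10,8]]
zoom(cs["top"],300,150,390,260,6,"t1.png",[r,b]);zoom(cs["scene"],235,150,335,245,6,"s1.png",[r,b])
zoom(cs["top"],420,190,490,310,5,"tc.png");zoom(cs["scene"],205,75,265,145,8,"sc.png")
E
```

```text
top [ 316  170   57   70 2755]
scene [ 243  159   82   79 3197]
[585.37760873  24.53007288 -12.80827687] 4103.0
```

View pics/t1.png

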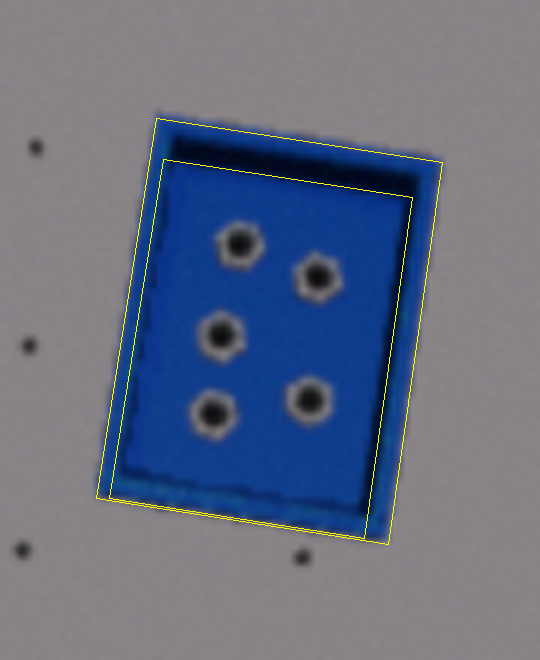

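View pics/s1.png

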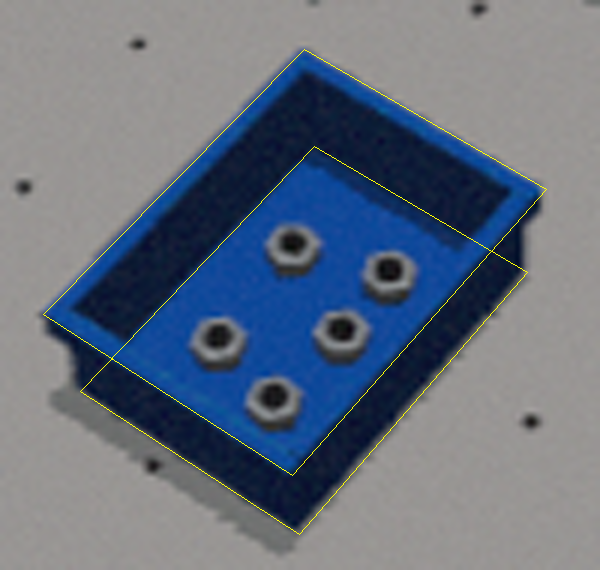

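View pics/tc.png

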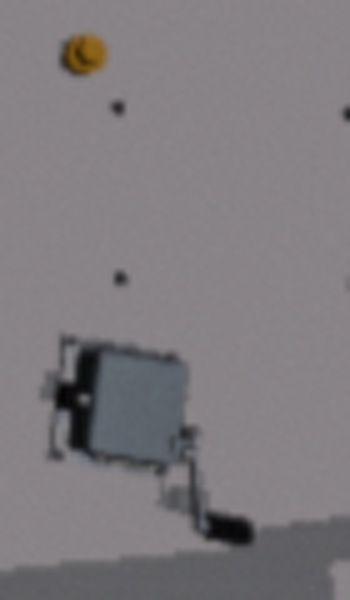

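View pics/sc.png

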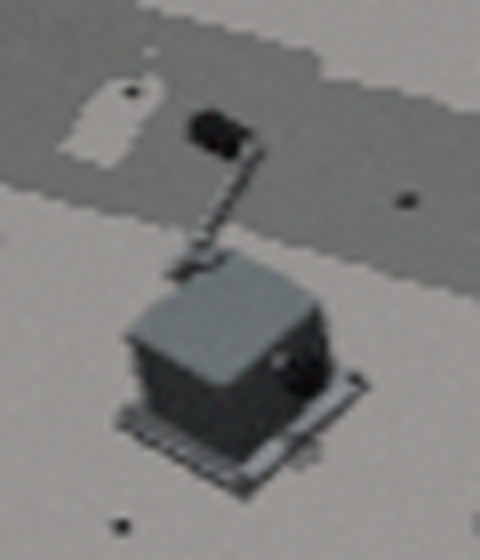

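The tote fit matches in both views: (585, 24.5), yaw −0.128. The grip bar shows at top (466,296) and scene (232.5,91.6). Next: lever position and the moves.

Run:
```python
from h import *
import pickle; cs=pickle.load(open("c0.pkl","rb"))
print(at(cs["top"],465.5,295.3,77),at(cs["scene"],232,91.2,77))
# tote nuts in tote frame, far right corner
a=-.128; R=np.array([[np.cos(a),-np.sin(a)],[np.sin(a),np.cos(a)]]);t=np.array([585.4,24.5])
for n,p in dict(fr=(100,-75),low=(-94,69),inner=(90,-65)).items(): print(n,R@p+t)
print("air",at(cs["top"],437,201,30))
print([ (R.T@(at(cs["top"],300+u/6,150+v/6,17)[:2]-t)).round() for u,v in[(239,244),(318,277),(222,336),(213,414),(310,400)]])
from rig import ctrl
s=ctrl.sense();print(s["eef_pos"])
```

```text
[ 322.28144438 -338.03069137   77.        ] [ 317.28550728 -341.56100545   77.        ]
fr [675.0081108  -62.65151449]
low [500.9768997  104.93469485]
inner [666.36642663 -51.4568151 ]
air [ 609.86477163 -271.00323323   30.        ]
[array([49., 20.]), array([ 38., -25.]), array([-1., 21.]), array([-44.,  20.]), array([-28., -30.])]
[ 203.84333404 -483.82335132  248.31194618]
```

```bash
cat >> h.py <<'E'
def go(x,y,z,yawdeg=None):
    from rig import ctrl
    from scipy.spatial.transform import Rotation as Ro
    s=ctrl.sense(); q=s["ee_rot"]; R=Ro.from_quat([q[1],q[2],q[3],q[0]]).as_matrix()
    p=s["eef_pos"]; cur=np.degrees(np.arctan2(R[1,0],R[0,0]))
    print("t",s["time_s"].__round__(2),"pos",p.round(1),"jawdeg",cur.round(1),"tilt",R[:,1].round(3),"F",s["force"].round(1),"w",round(s["grip_width"]*85.4,1),"q",s["joints"].round(2))
    print("offset m",(R.T@(np.array([x,y,z])-p)/1000).round(4),"yaw",None if yawdeg is None else round(np.radians(cur-yawdeg),3))
E
python3 -c "
from h import *
go(317,-342,125,-52.3)"
```

```text
t 1.1 pos [ 203.8 -483.8  248.3] jawdeg -67.2 tilt [ 0. -0. -1.] F [ 0.3 -0.4  0.8] w 85.3 q [-1.4   0.31  1.5  -0.    1.33 -0.22]
offset m [-0.0868  0.1233  0.1593] yaw -0.259
```

{"op": "jog_arm", "data": {
  "targets": [
    {"offset":[-0.02,0,0.036],"yaw":-0.1},
    {"offset":[-0.04,0,0.072],"yaw":-0.2},
    {"offset":[-0.06,0.02,0.108],"yaw":-0.259},
    {"offset":[-0.075,0.05,0.135],"yaw":-0.259},
    {"offset":[-0.087,0.08,0.159],"yaw":-0.259},
    {"offset":[-0.087,0.11,0.159],"yaw":-0.259},
    {"offset":[-0.087,0.123,0.159],"yaw":-0.259},
    {"offset":[-0.087,0.123,0.159],"yaw":-0.259},
    {"offset":[-0.087,0.123,0.159],"yaw":-0.259}
  ],
  "fingers": 0.0,
  "grip_force": 20
}}

```text
time_s: 1.85
eef_pos: [316.6, -342.1, 125.6]
ee_rot: [0.635, -0.635, 0.312, -0.312]
force: [0.4, -0.0, -0.0]
grip_width: 0.0
```

```bash
python3 -c "
from h import *
from rig import ctrl
go(317,-342,104,-52.3)
go(317,-342,50,-52.3)
c=ctrl.capture('scene');zoom(c,185,20,285,145,6,'l1.png')
c=ctrl.capture('top');zoom(c,400,230,500,330,6,'l2.png')"
```

```text
t 1.85 pos [ 316.6 -342.1  125.6] jawdeg -52.3 tilt [-0.  0. -1.] F [ 0.4 -0.  -0. ] w 0.0 q [-1.08  0.33  1.83 -0.    0.98 -0.16]
offset m [0.0002 0.0216 0.0003] yaw -0.0
t 1.85 pos [ 316.6 -342.1  125.6] jawdeg -52.3 tilt [-0.  0. -1.] F [ 0.4 -0.  -0. ] w 0.0 q [-1.08  0.33  1.83 -0.    0.98 -0.16]
offset m [0.0002 0.0756 0.0003] yaw -0.0
```

View pics/l1.png

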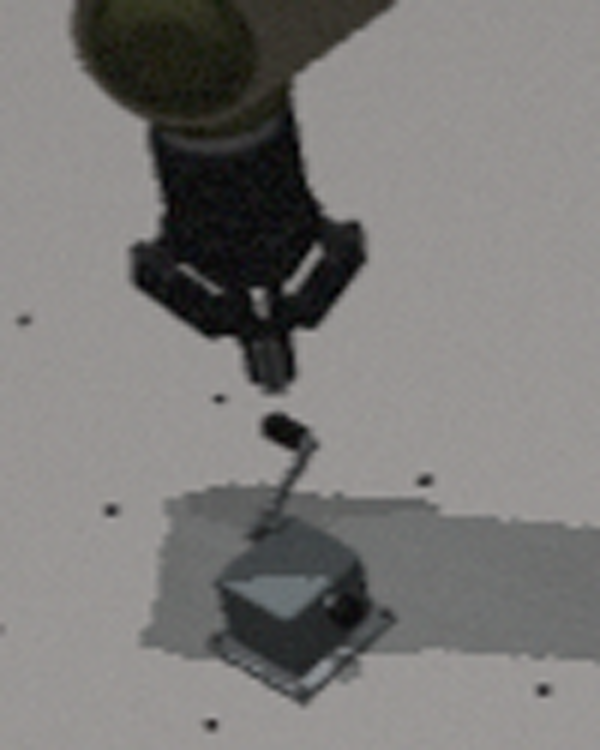

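View pics/l2.png

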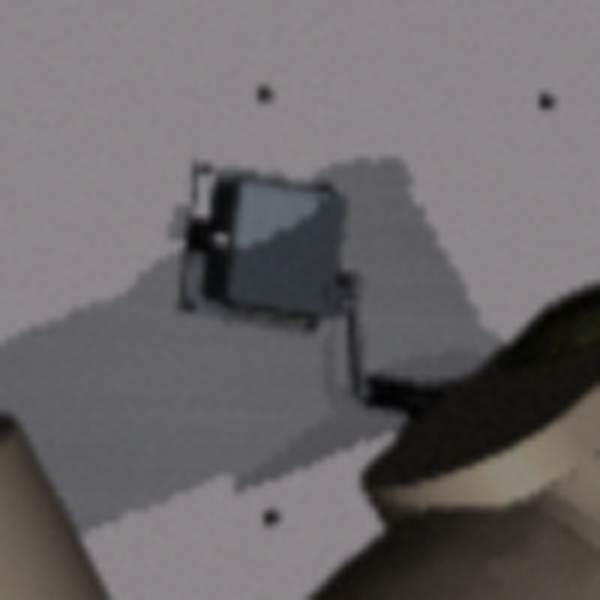

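{"op": "jog_arm", "data": {
  "targets": [
    {"offset":[0,0.018,0],"yaw":0},
    {"offset":[0,0.026,0],"yaw":0},
    {"offset":[0,0.034,0],"yaw":0},
    {"offset":[0,0.042,0],"yaw":0},
    {"offset":[0,0.05,0],"yaw":0},
    {"offset":[0,0.058,0],"yaw":0},
    {"offset":[0,0.064,0],"yaw":0},
    {"offset":[0,0.068,0],"yaw":0},
    {"offset":[0,0.07,0],"yaw":0},
    {"offset":[0,0.07,0],"yaw":0}
  ]
}}

```text
time_s: 2.78
eef_pos: [317.6, -343.3, 56.6]
ee_rot: [-0.634, 0.635, -0.311, 0.313]
force: [2.3, -0.5, 5.5]
grip_width: 0.001
```

```bash
python3 -c "
from h import *
from rig import ctrl
go(317,-342,50,-52.3)
c=ctrl.capture('scene');zoom(c,185,20,285,145,6,'l3.png')"
```

```text
t 2.78 pos [ 317.6 -343.3   56.6] jawdeg -52.4 tilt [ 0.003 -0.003 -1.   ] F [ 2.3 -0.5  5.5] w 0.1 q [-1.08  0.45  1.88  0.    0.81 -0.16]
offset m [-0.0014  0.0066  0.0003] yaw -0.001
```

View pics/l3.png

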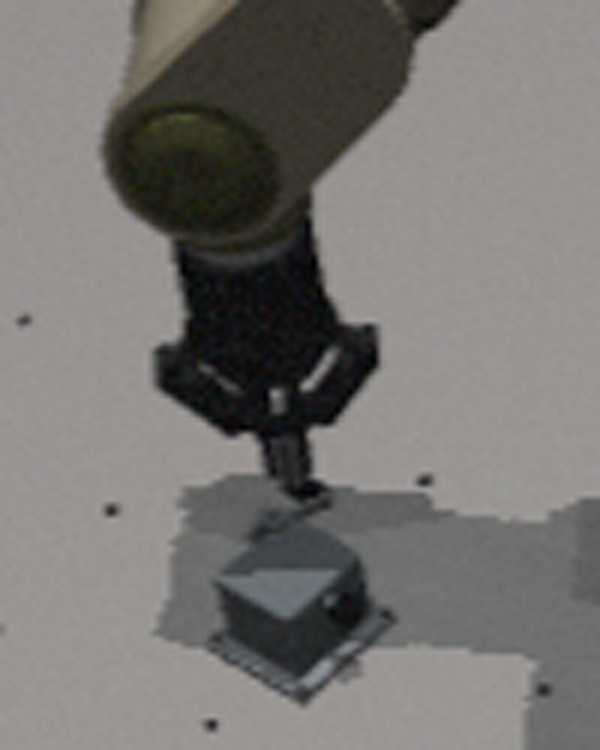

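The fingertip is on the bar at (305,490 zoomed) with 5.5 N, a few mm short of the stop. I'll keep pressing.

{"op": "jog_arm", "data": {
  "targets": [
    {"offset":[0,0.003,0],"yaw":0},
    {"offset":[0,0.005,0],"yaw":0},
    {"offset":[0,0.007,0],"yaw":0},
    {"offset":[0,0.007,0],"yaw":0}
  ]
}}

```text
time_s: 3.17
eef_pos: [318.6, -343.8, 51.1]
ee_rot: [-0.634, 0.635, -0.31, 0.314]
force: [2.5, 5.2, 18.3]
grip_width: -0.001
```

{"op": "jog_arm", "data": {
  "targets": [
    {"offset":[0,0.002,0],"yaw":0},
    {"offset":[0,0.002,0],"yaw":0},
    {"offset":[0,0.002,0],"yaw":0}
  ]
}}

```text
time_s: 3.42
eef_pos: [318.8, -343.9, 50.8]
ee_rot: [-0.634, 0.636, -0.309, 0.314]
force: [-5.8, 6.5, 28.7]
grip_width: 0.0
```

```bash
python3 -c "
from h import *
from rig import ctrl
go(318,-343,120,-52.3)
c=ctrl.capture('scene');zoom(c,185,20,285,145,6,'l4.png')"
```

```text
t 3.42 pos [ 318.8 -343.9   50.8] jawdeg -52.3 tilt [ 0.005 -0.005 -1.   ] F [-5.8  6.5 28.7] w 0.0 q [-1.07  0.46  1.88  0.    0.79 -0.16]
offset m [-0.0007 -0.0692 -0.0001] yaw -0.001
```

View pics/l4.png

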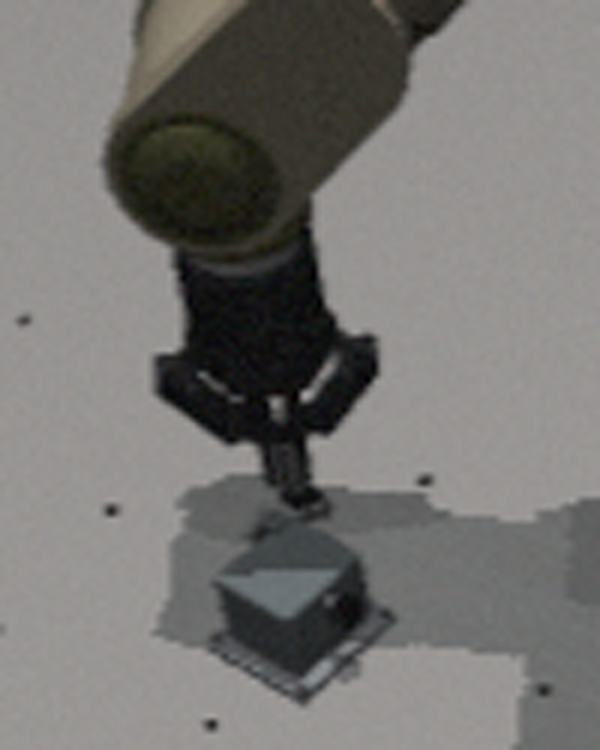

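The lever is hard against its stop: 29 N, with the height no longer changing. Now I'll release it straight up.

{"op": "jog_arm", "data": {
  "targets": [
    {"offset":[0,-0.01,0],"yaw":0},
    {"offset":[0,-0.025,0],"yaw":0},
    {"offset":[0,-0.045,0],"yaw":0},
    {"offset":[0,-0.07,0],"yaw":0},
    {"offset":[0,-0.1,0],"yaw":0},
    {"offset":[0,-0.12,0],"yaw":0},
    {"offset":[0,-0.12,0],"yaw":0}
  ]
}}

```text
time_s: 4.05
eef_pos: [319.2, -344.5, 174.3]
ee_rot: [-0.632, 0.637, -0.307, 0.316]
force: [0.2, -0.9, 0.6]
grip_width: 0.001
```

```bash
python3 -c "
from h import *
from rig import ctrl
go(667.3,-52.7,170,-52.3)
c=ctrl.capture('scene');zoom(c,185,20,285,145,6,'l5.png')"
```

```text
t 4.05 pos [ 319.2 -344.5  174.3] jawdeg -52.3 tilt [ 0.008 -0.011 -1.   ] F [ 0.2 -0.9  0.6] w 0.1 q [-1.07  0.26  1.77  0.    1.09 -0.16]
offset m [-0.0181  0.0039  0.4539] yaw -0.0
```

View pics/l5.png

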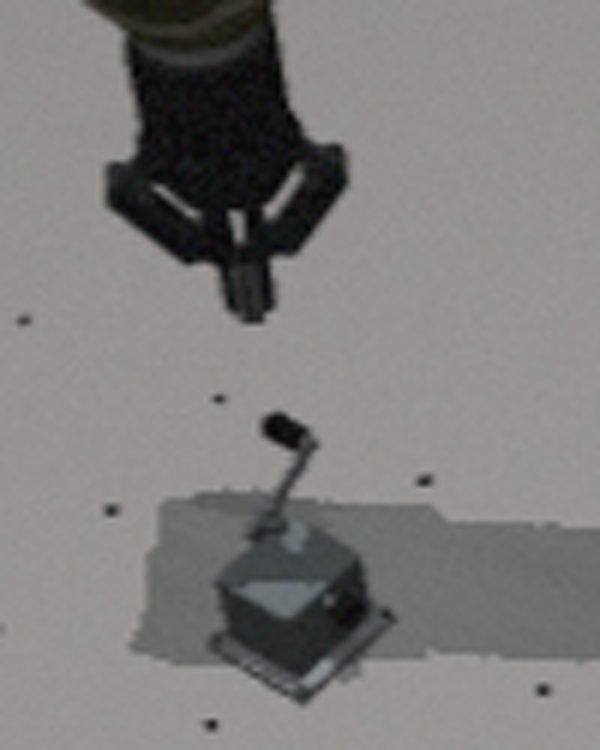

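The lever is back up, its grip at the same (286,430) as before. Now over to the tote's far-right corner.

{"op": "jog_arm", "data": {
  "targets": [
    {"offset":[-0.002,0,0.038],"yaw":0},
    {"offset":[-0.003,0,0.076],"yaw":0},
    {"offset":[-0.005,0,0.114],"yaw":0},
    {"offset":[-0.006,0,0.152],"yaw":0},
    {"offset":[-0.008,0,0.19],"yaw":0},
    {"offset":[-0.009,0,0.228],"yaw":0},
    {"offset":[-0.011,0,0.266],"yaw":0},
    {"offset":[-0.012,0,0.304],"yaw":0},
    {"offset":[-0.014,0,0.342],"yaw":0},
    {"offset":[-0.015,0,0.38],"yaw":0},
    {"offset":[-0.017,0.002,0.418],"yaw":0},
    {"offset":[-0.018,0.004,0.454],"yaw":0}
  ],
  "fingers": 0.06
}}

```text
time_s: 5.1
eef_pos: [667.9, -49.9, 165.9]
ee_rot: [-0.633, 0.636, -0.309, 0.314]
force: [0.3, -1.3, 0.4]
grip_width: 0.7
```

```bash
python3 -c "
from h import *
go(667.3,-52.7,100,-52.3)"
```

```text
t 5.1 pos [667.9 -49.9 165.9] jawdeg -52.3 tilt [ 0.004 -0.007 -1.   ] F [ 0.3 -1.3  0.4] w 59.8 q [-0.25  0.7   1.12 -0.01  1.32  0.67]
offset m [ 0.0013  0.0659 -0.0021] yaw 0.0
```

{"op": "jog_arm", "data": {
  "targets": [
    {"offset":[0.001,0.02,-0.002],"yaw":0},
    {"offset":[0.001,0.045,-0.002],"yaw":0},
    {"offset":[0.001,0.066,-0.002],"yaw":0},
    {"offset":[0.001,0.066,-0.002],"yaw":0},
    {"offset":[0.001,0.066,-0.002],"yaw":0}
  ]
}}

```text
time_s: 5.52
eef_pos: [666.4, -52.2, 98.1]
ee_rot: [-0.633, 0.637, -0.31, 0.313]
force: [0.5, 0.1, 0.2]
grip_width: 0.703
```

```bash
python3 -c "
from h import *
from rig import ctrl
go(667.3,-52.7,57,-52.3)
c=ctrl.capture('scene');zoom(c,225,110,345,245,5,'g1.png')
c=ctrl.capture('top');zoom(c,290,120,410,260,4,'g2.png')"
```

```text
t 5.52 pos [666.4 -52.2  98.1] jawdeg -52.3 tilt [ 0.001 -0.006 -1.   ] F [0.5 0.1 0.2] w 60.0 q [-0.25  0.76  1.19 -0.01  1.19  0.66]
offset m [0.0007 0.0411 0.0005] yaw 0.0
```

View pics/g1.png

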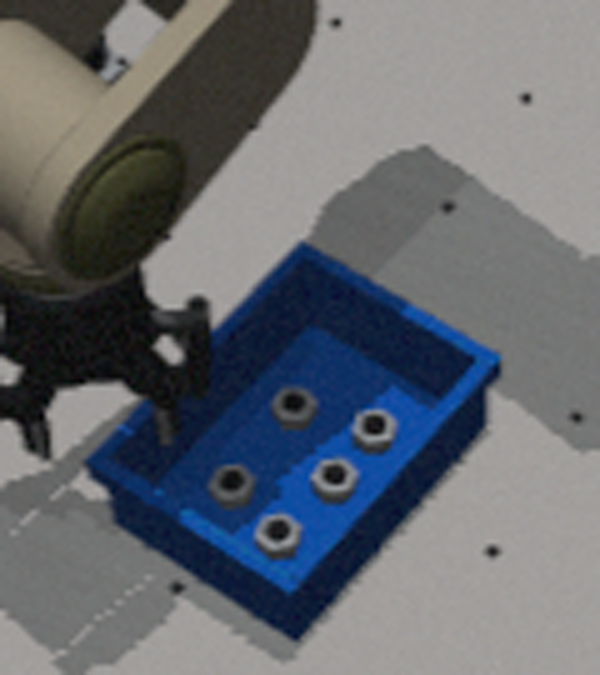

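View pics/g2.png

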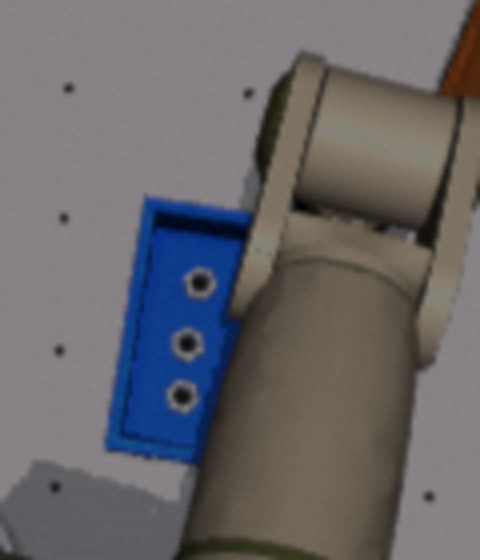

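The fingers straddle the far-right rim corner at (90,465 zoomed), one inside and one outside. Descending, then closing.

{"op": "jog_arm", "data": {
  "targets": [
    {"offset":[0.001,0.02,0],"yaw":0},
    {"offset":[0.001,0.034,0],"yaw":0},
    {"offset":[0.001,0.041,0],"yaw":0},
    {"offset":[0.001,0.041,0],"yaw":0},
    {"offset":[0.001,0.041,0],"yaw":0}
  ]
}}

```text
time_s: 6.03
eef_pos: [668.9, -53.8, 61.1]
ee_rot: [-0.633, 0.636, -0.308, 0.315]
force: [0.7, -0.1, -0.0]
grip_width: 0.701
```

{"op": "jog_arm", "data": {
  "targets": [
    {"offset":[0,0,0],"yaw":0},
    {"offset":[0,0,0],"yaw":0},
    {"offset":[0,0,0],"yaw":0},
    {"offset":[0,0,0],"yaw":0},
    {"offset":[0,0,0],"yaw":0},
    {"offset":[0,0,0],"yaw":0},
    {"offset":[0,0,0],"yaw":0}
  ],
  "fingers": 0.0,
  "grip_force": 20
}}

```text
time_s: 6.62
eef_pos: [669.2, -54.0, 62.2]
ee_rot: [-0.633, 0.636, -0.308, 0.315]
force: [-2.0, -0.1, 5.9]
grip_width: 0.275
```

```bash
python3 -c "
from h import *
from rig import ctrl
go(667.3,-52.7,57,-52.3)
c=ctrl.capture('scene');zoom(c,225,110,345,245,5,'g3.png')
c=ctrl.capture('top');zoom(c,290,120,410,260,4,'g4.png')"
```

```text
t 6.62 pos [669.2 -54.   62.2] jawdeg -52.3 tilt [ 0.008 -0.009 -1.   ] F [-2.  -0.1  5.9] w 23.5 q [-0.25  0.8   1.21 -0.01  1.12  0.66]
offset m [-0.0023  0.0052 -0.0007] yaw 0.0
```

View pics/g3.png

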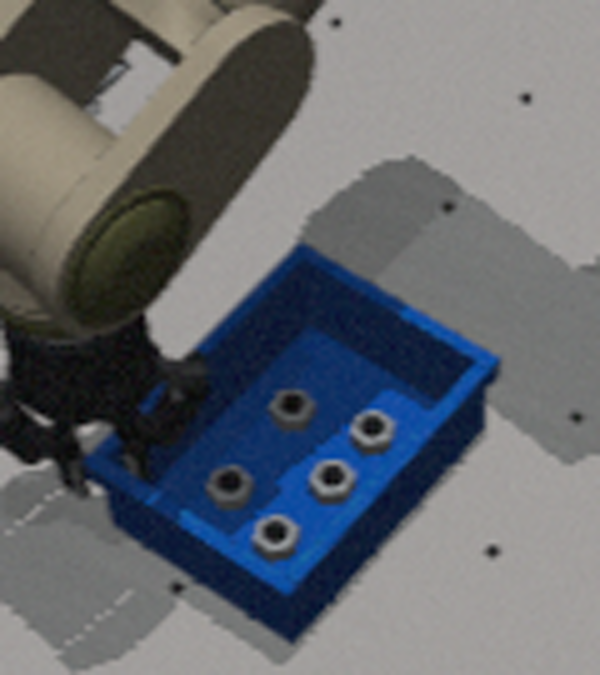

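Gripped at 23.5 mm opening, tote not displaced. Now a slow 10° tilt about the low corner as a first step.

{"op": "jog_arm", "data": {
  "targets": [
    {"offset":[-0.001,-0.006,0],"yaw":0},
    {"offset":[-0.003,-0.012,0],"yaw":0},
    {"offset":[-0.006,-0.018,0],"yaw":0},
    {"offset":[-0.008,-0.024,0],"yaw":0},
    {"offset":[-0.011,-0.031,0],"yaw":0},
    {"offset":[-0.0145,-0.0385,0],"yaw":0},
    {"offset":[-0.0145,-0.0385,0],"yaw":0},
    {"offset":[-0.0145,-0.0385,0],"yaw":0}
  ]
}}

```text
time_s: 7.38
eef_pos: [660.2, -42.0, 101.1]
ee_rot: [-0.633, 0.636, -0.307, 0.316]
force: [-0.1, 0.2, -5.2]
grip_width: 0.275
```

```bash
python3 -c "
from h import *
from rig import ctrl
go(667.3,-52.7,57,-52.3)
c=ctrl.capture('scene');zoom(c,225,110,345,245,5,'g5.png')
c=ctrl.capture('top');zoom(c,290,120,410,260,4,'g6.png')"
```

```text
t 7.38 pos [660.2 -42.  101.1] jawdeg -52.3 tilt [ 0.009 -0.009 -1.   ] F [-0.1  0.2 -5.2] w 23.5 q [-0.24  0.74  1.22 -0.01  1.17  0.68]
offset m [ 0.0122  0.0443 -0.001 ] yaw 0.001
```

View pics/g5.png

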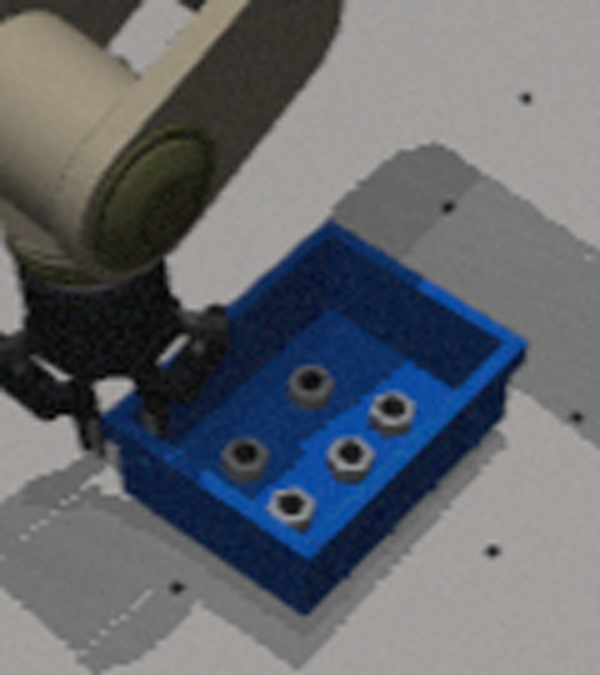

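View pics/g6.png

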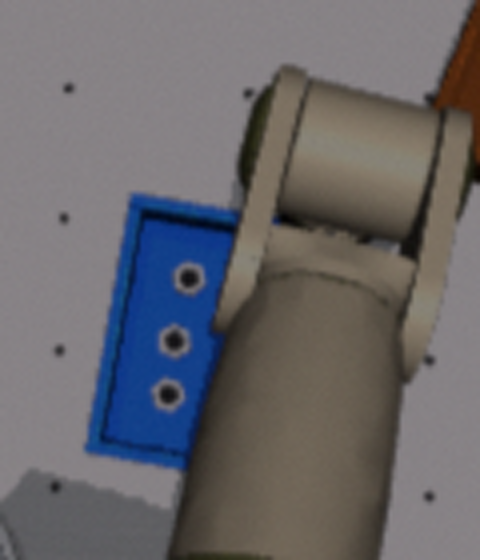

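The picture shows the tote lifted rigidly. The shadow gap runs all round and the force of −5.2 N is the whole weight, so the grip is too stiff to let it pivot. I'll lower it close to the bench and ease the grip so the low corner drops.

{"op": "jog_arm", "data": {
  "targets": [
    {"offset":[0.003,0.008,0],"yaw":0},
    {"offset":[0.006,0.015,0],"yaw":0},
    {"offset":[0.009,0.022,0],"yaw":0},
    {"offset":[0.012,0.029,0],"yaw":0},
    {"offset":[0.012,0.029,0],"yaw":0},
    {"offset":[0.012,0.029,0],"yaw":0}
  ]
}}

```text
time_s: 7.98
eef_pos: [667.3, -52.0, 70.8]
ee_rot: [-0.633, 0.636, -0.308, 0.315]
force: [-0.9, 1.8, -2.0]
grip_width: 0.269
```

{"op": "jog_arm", "data": {
  "targets": [
    {"offset":[0,0,0],"yaw":0},
    {"offset":[0,0,0],"yaw":0},
    {"offset":[0,0,0],"yaw":0}
  ],
  "fingers": 0.0225
}}

```text
time_s: 8.23
eef_pos: [667.3, -51.9, 71.1]
ee_rot: [-0.633, 0.636, -0.308, 0.315]
force: [-0.2, 0.8, -1.6]
grip_width: 0.275
```

```bash
python3 -c "
from h import *
from rig import ctrl
go(667.3,-52.7,57,-52.3)
print(ctrl.sense()['wrist_torque'])
c=ctrl.capture('scene');zoom(c,225,110,345,245,5,'g7.png')"
```

```text
t 8.23 pos [667.3 -51.9  71.1] jawdeg -52.3 tilt [ 0.007 -0.008 -1.   ] F [-0.2  0.8 -1.6] w 23.5 q [-0.25  0.79  1.21 -0.01  1.13  0.67]
offset m [ 0.0004  0.0141 -0.0005] yaw 0.0
[ 0.18784603  0.1175698  -0.14949408]
```

View pics/g7.png

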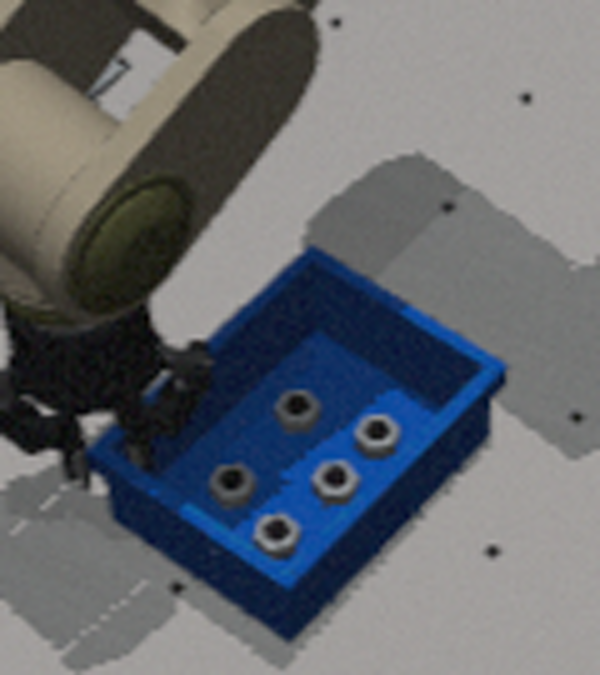

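{"op": "jog_arm", "data": {
  "targets": [
    {"offset":[-0.001,-0.004,0],"yaw":0},
    {"offset":[-0.002,-0.008,0],"yaw":0},
    {"offset":[-0.004,-0.012,0],"yaw":0},
    {"offset":[-0.005,-0.016,0],"yaw":0},
    {"offset":[-0.005,-0.016,0],"yaw":0}
  ],
  "fingers": 0.0225
}}

```text
time_s: 8.7
eef_pos: [664.5, -47.7, 88.2]
ee_rot: [-0.633, 0.636, -0.307, 0.316]
force: [0.6, -0.4, -3.4]
grip_width: 0.27
```

{"op": "jog_arm", "data": {
  "targets": [
    {"offset":[0,0,0],"yaw":0},
    {"offset":[0,0,0],"yaw":0}
  ],
  "fingers": 0.0232
}}

```text
time_s: 8.87
eef_pos: [664.5, -47.8, 88.4]
ee_rot: [-0.633, 0.636, -0.307, 0.316]
force: [-1.4, 0.5, -4.6]
grip_width: 0.273
```

```bash
python3 -c "
from h import *
from rig import ctrl
go(667.3,-52.7,57,-52.3)
print(ctrl.sense()['wrist_torque'])
c=ctrl.capture('scene');zoom(c,225,110,345,245,5,'g8.png')"
```

```text
t 8.87 pos [664.5 -47.8  88.4] jawdeg -52.3 tilt [ 0.009 -0.009 -1.   ] F [-1.4  0.5 -4.6] w 23.3 q [-0.24  0.76  1.21 -0.01  1.16  0.67]
offset m [ 0.0052  0.0314 -0.0009] yaw 0.001
[-0.32987164 -0.2945448   0.02267709]
```

View pics/g8.png

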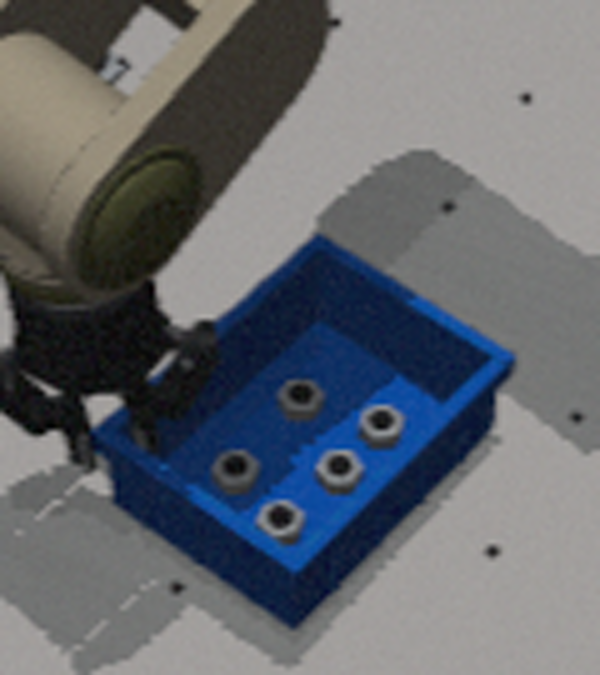

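The weight is still fully carried and the gap is still there. I'll ease the fingers in small steps.

{"op": "jog_arm", "data": {
  "targets": [
    {"offset":[0,0,0],"yaw":0},
    {"offset":[0,0,0],"yaw":0}
  ],
  "fingers": 0.0236
}}

```text
time_s: 9.08
eef_pos: [664.4, -47.8, 88.0]
ee_rot: [-0.633, 0.636, -0.308, 0.315]
force: [-0.2, -0.4, -3.9]
grip_width: 0.276
```

{"op": "jog_arm", "data": {
  "targets": [
    {"offset":[0,0,0],"yaw":0},
    {"offset":[0,0,0],"yaw":0}
  ],
  "fingers": 0.024
}}

```text
time_s: 9.25
eef_pos: [664.4, -47.8, 87.9]
ee_rot: [-0.633, 0.636, -0.308, 0.315]
force: [-0.3, 0.3, -3.9]
grip_width: 0.28
```

{"op": "jog_arm", "data": {
  "targets": [
    {"offset":[0,0,0],"yaw":0},
    {"offset":[0,0,0],"yaw":0}
  ],
  "fingers": 0.0243
}}

```text
time_s: 9.42
eef_pos: [664.4, -47.9, 87.9]
ee_rot: [-0.633, 0.636, -0.308, 0.315]
force: [-0.6, -0.4, -3.4]
grip_width: 0.283
```

```bash
python3 -c "
from h import *
from rig import ctrl
go(667.3,-52.7,57,-52.3)
print(ctrl.sense()['wrist_torque'])
c=ctrl.capture('scene');zoom(c,225,110,345,245,5,'g9.png')"
```

```text
t 9.42 pos [664.4 -47.9  87.9] jawdeg -52.3 tilt [ 0.008 -0.008 -1.   ] F [-0.6 -0.4 -3.4] w 24.2 q [-0.25  0.76  1.21 -0.01  1.16  0.67]
offset m [ 0.0053  0.031  -0.0007] yaw 0.0
[-0.19948277 -0.17781577  0.06078882]
```

View pics/g9.png

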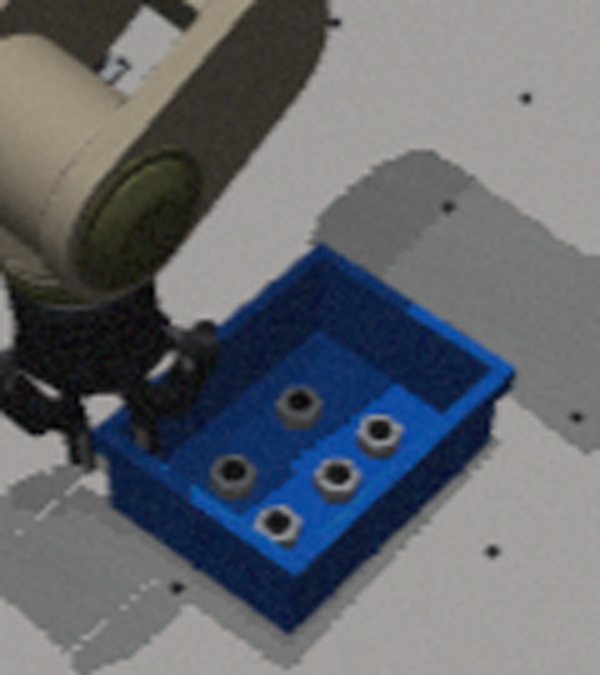

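That works. The tote sags onto its low corner as the opening grows: grip torque is down and the bench is taking load. Continuing in small open-and-lift steps.

{"op": "jog_arm", "data": {
  "targets": [
    {"offset":[0,0,0],"yaw":0},
    {"offset":[0,0,0],"yaw":0},
    {"offset":[0,0,0],"yaw":0}
  ],
  "fingers": 0.0248
}}

```text
time_s: 9.72
eef_pos: [664.4, -47.8, 88.0]
ee_rot: [-0.633, 0.636, -0.308, 0.315]
force: [-0.8, -0.5, -3.3]
grip_width: 0.293
```

{"op": "jog_arm", "data": {
  "targets": [
    {"offset":[-0.001,-0.003,0],"yaw":0},
    {"offset":[-0.002,-0.006,0],"yaw":0},
    {"offset":[-0.004,-0.009,0],"yaw":0},
    {"offset":[-0.005,-0.012,0],"yaw":0},
    {"offset":[-0.005,-0.012,0],"yaw":0}
  ],
  "fingers": 0.0253
}}

```text
time_s: 10.13
eef_pos: [661.3, -43.5, 100.8]
ee_rot: [-0.634, 0.636, -0.307, 0.316]
force: [0.4, -0.6, -2.5]
grip_width: 0.293
```

```bash
python3 -c "
from h import *
from rig import ctrl
go(667.3,-52.7,57,-52.3)
print(ctrl.sense()['wrist_torque'])
c=ctrl.capture('scene');zoom(c,225,110,345,245,5,'g10.png')"
```

```text
t 10.13 pos [661.3 -43.5 100.8] jawdeg -52.3 tilt [ 0.009 -0.009 -1.   ] F [ 0.4 -0.6 -2.5] w 25.0 q [-0.24  0.74  1.21 -0.01  1.17  0.67]
offset m [ 0.0104  0.044  -0.001 ] yaw 0.001
[-0.07429836 -0.08190533  0.02066824]
```

View pics/g10.png

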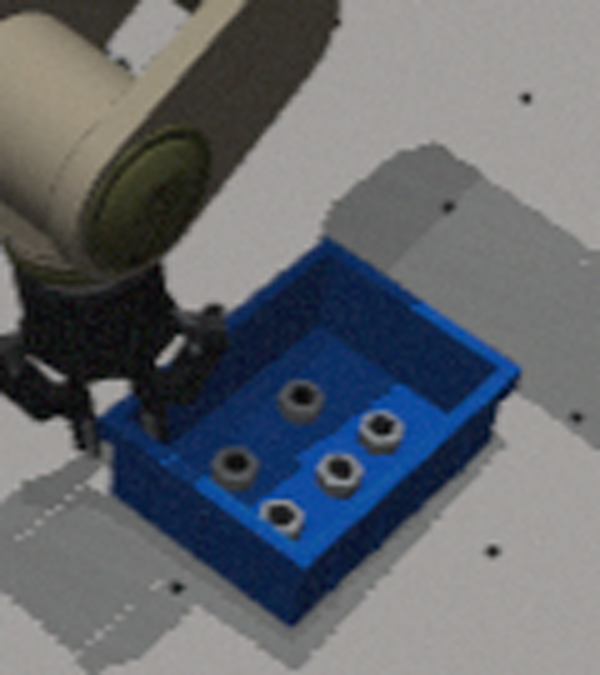

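Half the weight, 2.5 N, is now on the bench and the grip torque is only 0.1 N m. Continuing along the arc.

{"op": "jog_arm", "data": {
  "targets": [
    {"offset":[-0.002,-0.004,0],"yaw":0},
    {"offset":[-0.004,-0.008,0],"yaw":0},
    {"offset":[-0.006,-0.012,0],"yaw":0},
    {"offset":[-0.008,-0.016,0],"yaw":0},
    {"offset":[-0.01,-0.019,0],"yaw":0},
    {"offset":[-0.01,-0.019,0],"yaw":0}
  ],
  "fingers": 0.0258
}}

```text
time_s: 10.68
eef_pos: [655.1, -35.2, 120.2]
ee_rot: [-0.634, 0.636, -0.307, 0.316]
force: [-0.8, 0.3, -2.8]
grip_width: 0.301
```

```bash
python3 -c "
from h import *
from rig import ctrl
go(667.3,-52.7,57,-52.3)
print(ctrl.sense()['wrist_torque'])
c=ctrl.capture('scene');zoom(c,225,110,345,245,5,'g11.png')
c=ctrl.capture('top');zoom(c,270,120,410,270,4,'g12.png')"
```

```text
t 10.68 pos [655.1 -35.2 120.2] jawdeg -52.2 tilt [ 0.01  -0.009 -1.   ] F [-0.8  0.3 -2.8] w 25.7 q [-0.23  0.71  1.22 -0.01  1.2   0.68]
offset m [ 0.0205  0.0635 -0.0012] yaw 0.001
[-0.20084498 -0.16348857  0.04636181]
```

View pics/g11.png

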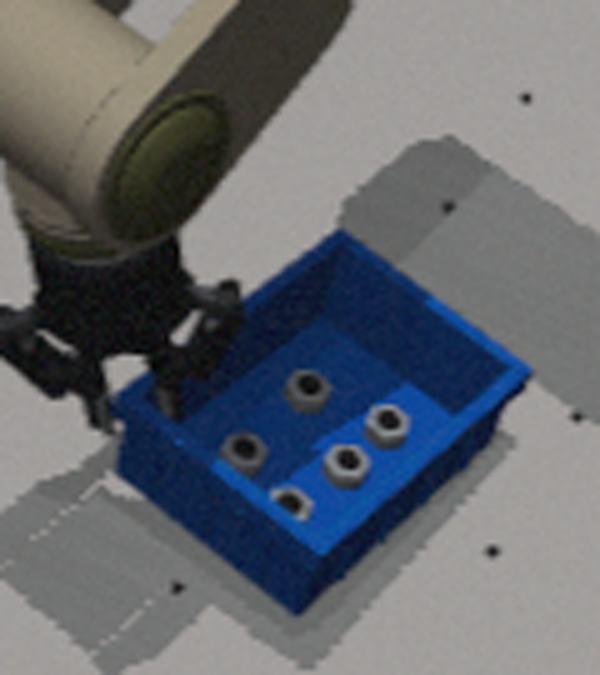

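View pics/g12.png

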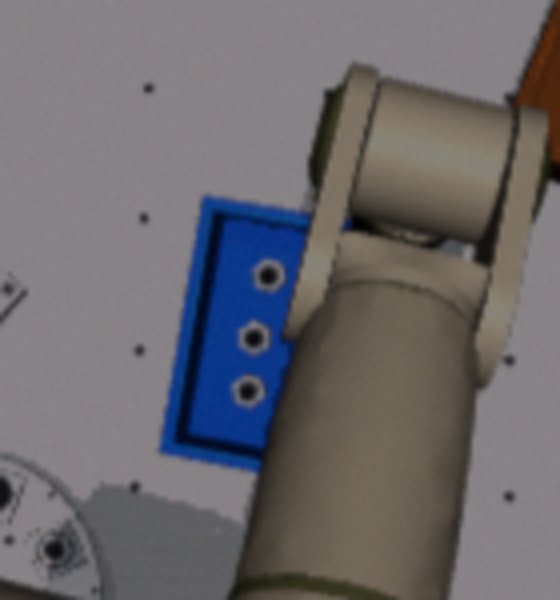

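```bash
cat >> h.py <<'E'
from scipy.optimize import least_squares
from scipy.spatial.transform import Rotation as Ro
NAMES=dict(nr=(-100,-75,70),nl=(-100,75,70),fl=(100,75,70),flb=(94,69,0),nlb=(-94,69,0),frr=(100,-75,70),inl=(-90,65,70),ifl=(90,65,70))
def fit(obs,cams):
    def f(v):
        R=Ro.from_rotvec(v[3:]).as_matrix()
        return np.concatenate([(proj(cams[c],R@np.array(NAMES[n],float)+v[:3])[0]-px) for c,n,px in obs])
    r=least_squares(f,[575,35,20,0,0,-.13],x_scale=[10,10,10,.1,.1,.1])
    v=r.x;R=Ro.from_rotvec(v[3:]).as_matrix()
    print("pos",v[:3].round(1),"rms",np.sqrt(np.mean(r.fun**2)).round(2),"resid",r.fun.reshape(-1,2).round(1).tolist())
    print("slope x deg (far up +)",np.degrees(np.arcsin(R[2,0])).round(1)," slope y (left up +)",np.degrees(np.arcsin(R[2,1])).round(1),"yaw",np.degrees(np.arctan2(R[1,0],R[0,0])).round(1))
    for n in [(-94,69,0),(-94,-69,0),(94,69,0),(94,-69,0)]: print(n,(R@np.array(n)+v[:3]).round(1))
    return v[:3],R
E
python3 - <<'E'
from h import *
import pickle; cs=pickle.load(open("c0.pkl","rb"))
s=lambda u,v:np.array([225+u/5-.4,110+v/5-.4]); t=lambda u,v:np.array([270+u/4-.4,120+v/4-.4])
fit([("scene","nr",s(345,232)),("scene","nl",s(530,372)),("scene","fl",s(320,555)),("scene","flb",s(299,613)),
("top","fl",t(204,196)),("top","nl",t(162,453))],cs)
# control: calibration check on flat tote
s=lambda u,v:np.array([235+u/6-.4,150+v/6-.4]); t=lambda u,v:np.array([300+u/6-.4,150+v/6-.4])
fit([("scene","nr",s(305,50)),("scene","nl",s(546,190)),("scene","fl",s(293,475)),("scene","flb",s(299,533)),("scene","frr",s(44,315)),
("top","fl",t(157,119)),("top","nl",t(97,498))],cs)
E
```

```text
pos [591.7  31.7  30.1] rms 0.59 resid [[-1.0, -0.3], [0.9, 0.0], [0.2, -0.5], [-0.8, 0.9], [0.2, 0.1], [-0.7, 0.4]]
slope x deg (far up +) 14.2  slope y (left up +) -6.5 yaw -8.7
(-94, 69, 0) [513.9 112.9  -0.8]
(-94, -69, 0) [489.3 -22.   14.7]
(94, 69, 0) [694.1  85.4  45.4]
(94, -69, 0) [669.5 -49.5  61. ]
pos [584.9  24.2  -1.4] rms 0.11 resid [[-0.1, -0.0], [-0.0, -0.1], [-0.2, 0.0], [0.0, 0.2], [-0.1, -0.1], [-0.1, 0.0], [-0.2, 0.2]]
slope x deg (far up +) 0.0  slope y (left up +) 0.0 yaw -7.4
(-94, 69, 0) [500.6 104.8  -1.5]
(-94, -69, 0) [482.8 -32.1  -1.5]
(94, 69, 0) [687.   80.5  -1.3]
(94, -69, 0) [669.2 -56.3  -1.4]
```

The fit says low corner on the bench (z≈−1), slope 14° in x and 6.5° in y. The nuts haven't moved yet, so I'll lift further.

{"op": "jog_arm", "data": {
  "targets": [
    {"offset":[-0.003,-0.004,0],"yaw":0},
    {"offset":[-0.005,-0.008,0],"yaw":0},
    {"offset":[-0.008,-0.012,0],"yaw":0},
    {"offset":[-0.011,-0.016,0],"yaw":0},
    {"offset":[-0.013,-0.02,0],"yaw":0},
    {"offset":[-0.013,-0.02,0],"yaw":0}
  ],
  "fingers": 0.0266
}}

```text
time_s: 11.28
eef_pos: [646.9, -24.6, 140.4]
ee_rot: [-0.634, 0.636, -0.307, 0.316]
force: [-0.3, 1.2, -2.4]
grip_width: 0.314
```

```bash
python3 -c "
from h import *
from rig import ctrl
go(667.3,-52.7,57,-52.3)
print(ctrl.sense()['wrist_torque'])
c=ctrl.capture('scene');zoom(c,225,110,345,245,5,'g13.png')
c=ctrl.capture('top');zoom(c,270,120,410,270,4,'g14.png')"
```

```text
t 11.28 pos [646.9 -24.6 140.4] jawdeg -52.2 tilt [ 0.01  -0.009 -1.   ] F [-0.3  1.2 -2.4] w 26.8 q [-0.22  0.67  1.24 -0.01  1.22  0.7 ]
offset m [ 0.0336  0.0838 -0.0013] yaw 0.001
[-0.01951431 -0.00473728  0.06238471]
```

View pics/g13.png

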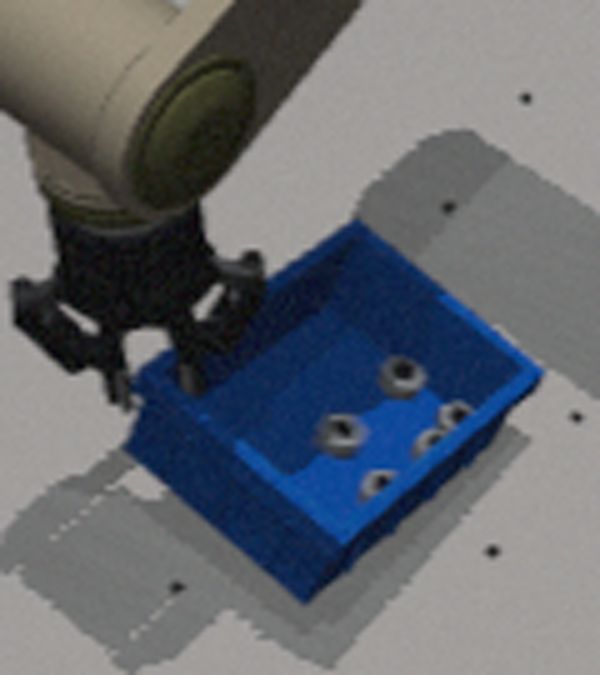

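View pics/g14.png

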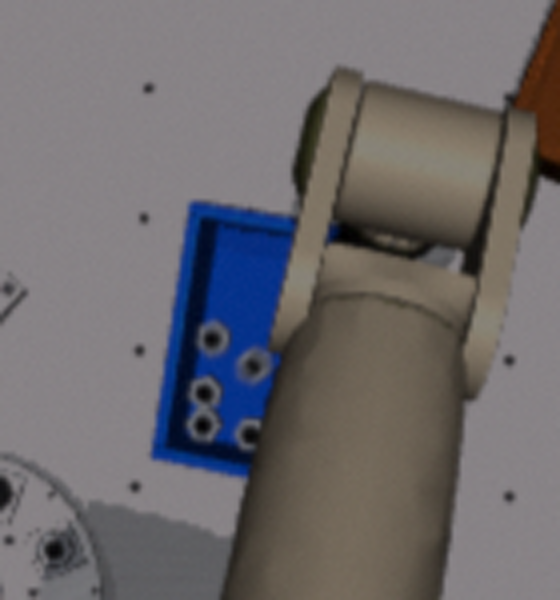

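The nuts are sliding toward the near-left corner, all visible in the top view around (205–255,335–435 zoomed). I'll hold and look again.

{"op": "jog_arm", "data": {
  "targets": [
    {"offset":[0,0,0],"yaw":0},
    {"offset":[0,0,0],"yaw":0},
    {"offset":[-0.003,-0.003,0],"yaw":0},
    {"offset":[-0.004,-0.006,0],"yaw":0},
    {"offset":[-0.004,-0.006,0],"yaw":0},
    {"offset":[-0.004,-0.006,0],"yaw":0},
    {"offset":[-0.004,-0.006,0],"yaw":0}
  ],
  "fingers": 0.0268
}}

```text
time_s: 11.97
eef_pos: [644.4, -21.7, 145.4]
ee_rot: [-0.634, 0.636, -0.307, 0.316]
force: [-0.3, -0.6, -2.4]
grip_width: 0.313
```

```bash
python3 -c "
from h import *
from rig import ctrl
go(667.3,-52.7,57,-52.3)
print(ctrl.sense()['wrist_torque'])
c=ctrl.capture('scene');zoom(c,225,110,345,245,5,'g15.png')
c=ctrl.capture('top');zoom(c,270,120,410,270,4,'g16.png')"
```

```text
t 11.97 pos [644.4 -21.7 145.4] jawdeg -52.2 tilt [ 0.009 -0.009 -1.   ] F [-0.3 -0.6 -2.4] w 26.7 q [-0.21  0.66  1.24 -0.01  1.23  0.7 ]
offset m [ 0.0374  0.0889 -0.001 ] yaw 0.001
[-0.17897861 -0.08546387  0.03033733]
```

View pics/g15.png

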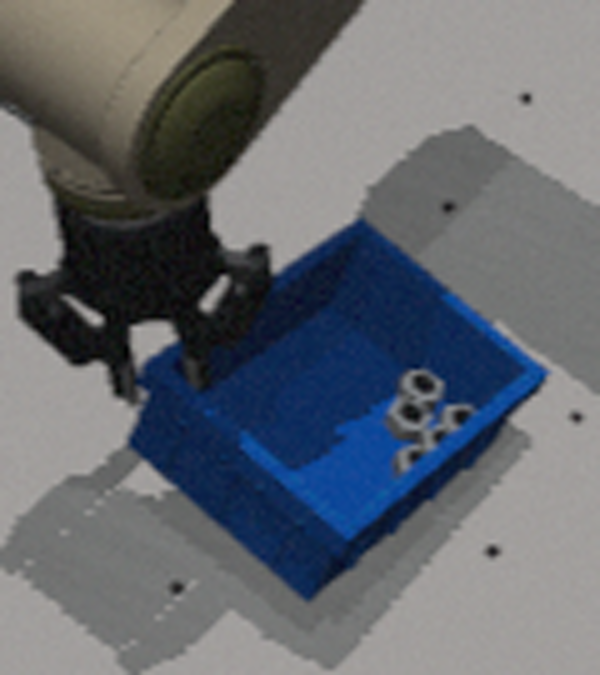

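View pics/g16.png

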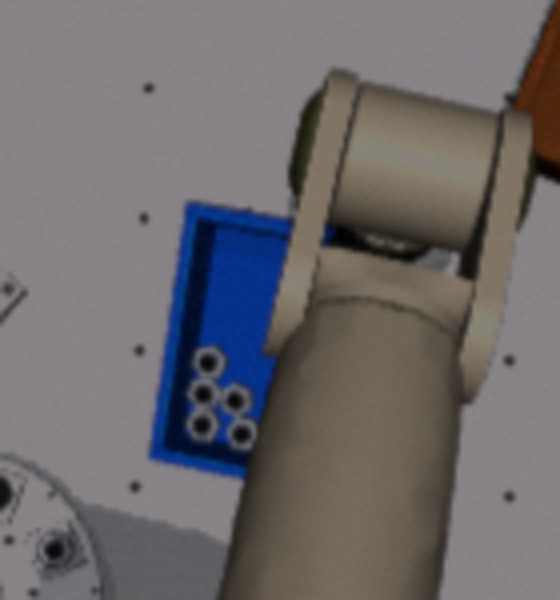

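All five nuts are now clustered at the near-left corner, three along the left wall and two beside them. I'll quantify that.

Run:
```python
from h import *
import pickle; cs=pickle.load(open("c0.pkl","rb"))
s=lambda u,v:np.array([225+u/5-.4,110+v/5-.4]); t=lambda u,v:np.array([270+u/4-.4,120+v/4-.4])
p,R=fit([("scene","nr",s(362,220)),("scene","nl",s(546,374)),("scene","fl",s(345,540)),("scene","flb",s(311,600)),
("top","fl",t(189,203)),("top","nl",t(150,458))],cs)
for u,v in[(208,361),(203,394),(201,426),(235,400),(242,433)]:
    o,d=ray(cs["top"],*t(u,v)); o=R.T@(o-p);d=R.T@d; q=o+d*(17-o[2])/d[2]; print(q.round(0))
```

```text
pos [588.6  36.8  43.1] rms 0.48 resid [[-0.5, -0.1], [0.7, -0.0], [0.3, -0.4], [-1.0, 0.7], [-0.0, -0.1], [-0.3, 0.5]]
slope x deg (far up +) 18.4  slope y (left up +) -10.6 yaw -7.7
(-94, 69, 0) [513.5 115.3   0.8]
(-94, -69, 0) [486.9 -17.7  26.2]
(94, 69, 0) [690.2  91.3  60.1]
(94, -69, 0) [663.6 -41.7  85.5]
[-26.  53.  17.]
[-53.  52.  17.]
[-78.  50.  17.]
[-52.  26.  17.]
[-77.  17.  17.]
```

The low corner is on the bench (z≈1) and the others are raised. One nut at (−77,17) still has a gap of about 6 mm to its neighbour, so I'll tilt a little more to pack them.

{"op": "jog_arm", "data": {
  "targets": [
    {"offset":[-0.003,-0.004,0],"yaw":0},
    {"offset":[-0.006,-0.008,0],"yaw":0},
    {"offset":[-0.009,-0.012,0],"yaw":0},
    {"offset":[-0.012,-0.016,0],"yaw":0},
    {"offset":[-0.015,-0.019,0],"yaw":0},
    {"offset":[-0.015,-0.019,0],"yaw":0},
    {"offset":[-0.015,-0.019,0],"yaw":0},
    {"offset":[-0.015,-0.019,0],"yaw":0}
  ],
  "fingers": 0.0274
}}

```text
time_s: 12.73
eef_pos: [635.1, -9.8, 164.1]
ee_rot: [-0.633, 0.636, -0.307, 0.316]
force: [0.4, -0.6, -1.6]
grip_width: 0.322
```

```bash
python3 -c "
from h import *
from rig import ctrl
go(667.3,-52.7,57,-52.3)
print(ctrl.sense()['wrist_torque'])
c=ctrl.capture('scene');zoom(c,225,110,345,245,5,'g17.png')
c=ctrl.capture('top');zoom(c,270,120,410,270,4,'g18.png')"
```

```text
t 12.73 pos [635.1  -9.8 164.1] jawdeg -52.3 tilt [ 0.009 -0.009 -1.   ] F [ 0.4 -0.6 -1.6] w 27.5 q [-0.2   0.62  1.26 -0.01  1.26  0.72]
offset m [ 0.0523  0.1078 -0.001 ] yaw 0.001
[-0.15904251 -0.14896715  0.06554653]
```

View pics/g17.png

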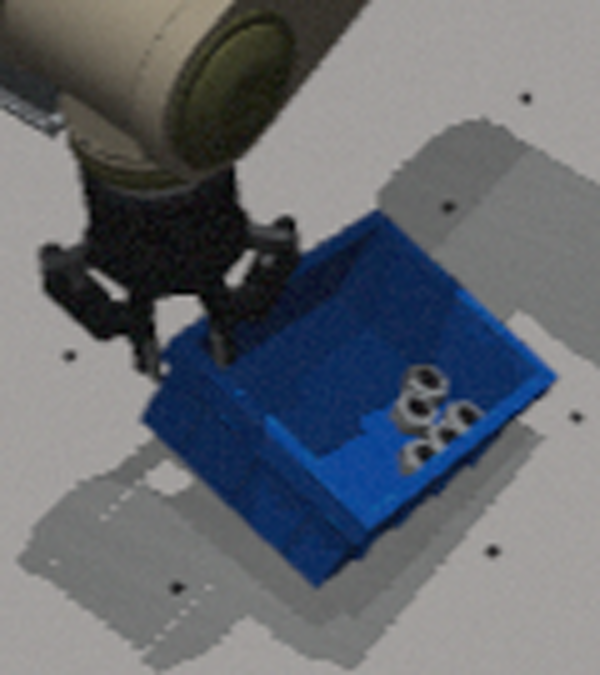

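View pics/g18.png

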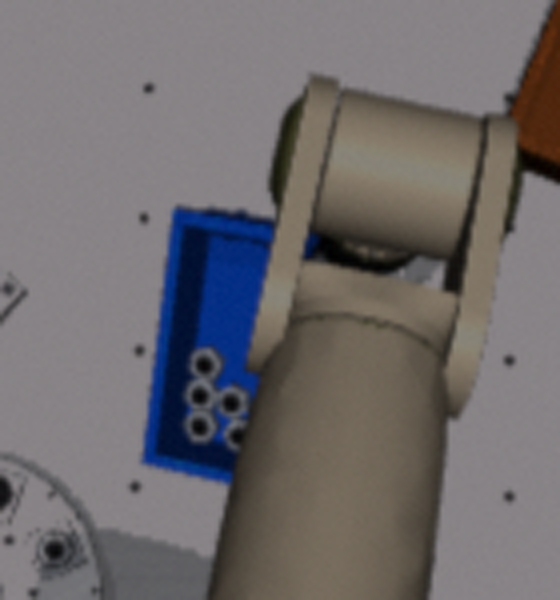

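The nuts are packed and touching; the fifth rests against the wall and its neighbour. I'll snug the grip slightly and check that everything holds still for a second.

{"op": "jog_arm", "data": {
  "targets": [
    {"offset":[0,0,0],"yaw":0},
    {"offset":[0,0,0],"yaw":0},
    {"offset":[0,0,0],"yaw":0},
    {"offset":[0,0,0],"yaw":0},
    {"offset":[0,0,0],"yaw":0},
    {"offset":[0,0,0],"yaw":0},
    {"offset":[0,0,0],"yaw":0},
    {"offset":[0,0,0],"yaw":0},
    {"offset":[0,0,0],"yaw":0},
    {"offset":[0,0,0],"yaw":0},
    {"offset":[0,0,0],"yaw":0},
    {"offset":[0,0,0],"yaw":0}
  ],
  "fingers": 0.0271
}}

```text
time_s: 13.83
eef_pos: [635.1, -9.9, 164.0]
ee_rot: [-0.633, 0.636, -0.307, 0.316]
force: [0.1, -0.4, -2.0]
grip_width: 0.315
```

```bash
python3 -c "
from h import *
from rig import ctrl
go(667.3,-52.7,57,-52.3)
print(ctrl.sense()['wrist_torque'])
c=ctrl.capture('scene');zoom(c,225,110,345,245,5,'g19.png');cv2.imwrite('pics/sf.png',c['img'][:,:,::-1])
c=ctrl.capture('top');zoom(c,270,120,410,270,4,'g20.png');cv2.imwrite('pics/tf.png',c['img'][:,:,::-1])"
```

```text
t 13.83 pos [635.1  -9.9 164. ] jawdeg -52.3 tilt [ 0.009 -0.009 -1.   ] F [ 0.1 -0.4 -2. ] w 26.9 q [-0.2   0.62  1.26 -0.01  1.26  0.72]
offset m [ 0.0522  0.1077 -0.0009] yaw 0.001
[-0.1824702  -0.12422345  0.02540406]
```

View pics/g19.png

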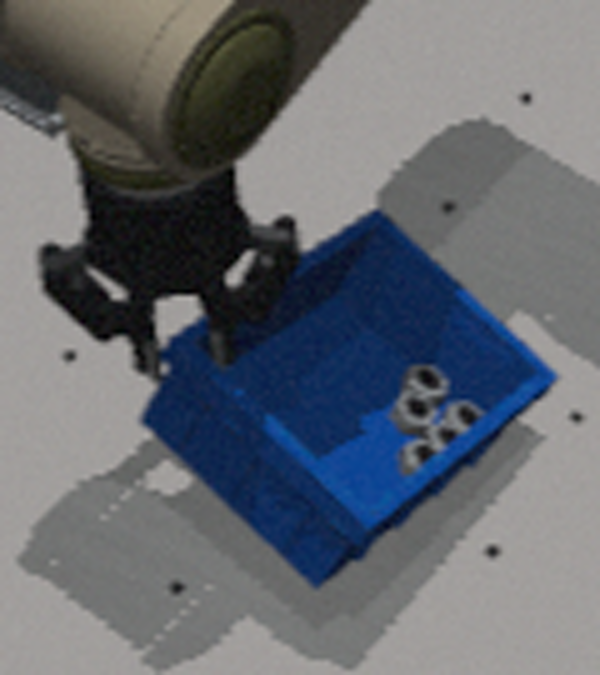

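View pics/g20.png

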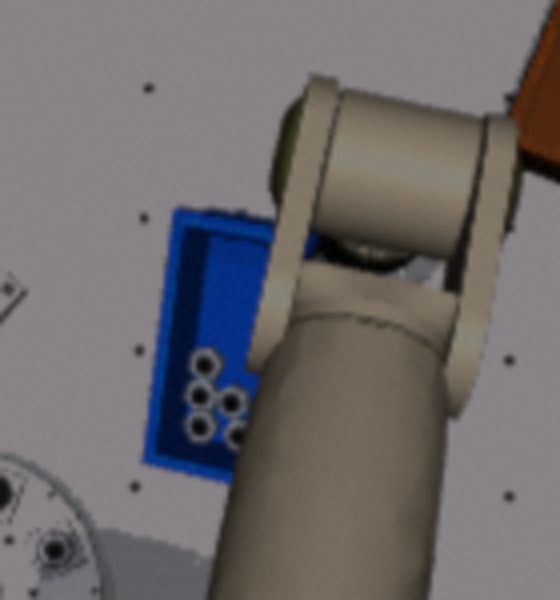

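View pics/sf.png

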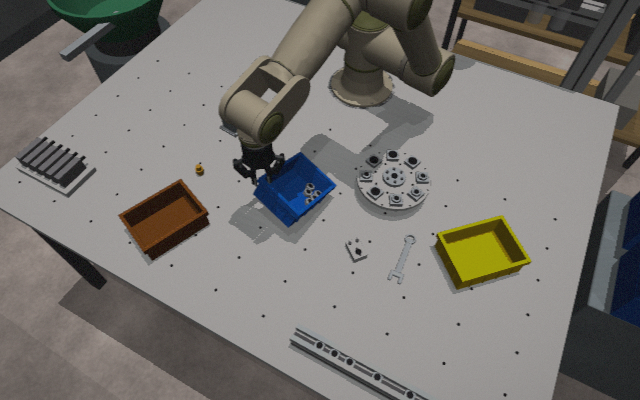

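Nothing changed over the second, and the bystanders are where they were. One last fit for the low corner and the nuts, then hand in.

Run:
```python
from h import *
import pickle; cs=pickle.load(open("c0.pkl","rb"))
s=lambda u,v:np.array([225+u/5-.4,110+v/5-.4]); t=lambda u,v:np.array([270+u/4-.4,120+v/4-.4])
p,R=fit([("scene","nr",s(379,210)),("scene","nl",s(555,376)),("scene","fl",s(367,529)),("scene","flb",s(318,587)),
("top","fl",t(176,208)),("top","nl",t(143,463))],cs)
for u,v in[(204,364),(200,395),(199,427),(231,402),(239,434)]:
    o,d=ray(cs["top"],*t(u,v)); o=R.T@(o-p);d=R.T@d; q=o+d*(17-o[2])/d[2]; print(q.round(0),np.hypot(q[0]+90,q[1]-65).round(0))
from rig import ctrl
print(ctrl.finish_job())
```

```text
pos [585.4  39.6  54.8] rms 0.46 resid [[-0.6, -0.3], [0.8, 0.2], [0.3, -0.4], [-0.9, 0.6], [-0.1, 0.2], [-0.2, 0.2]]
slope x deg (far up +) 22.1  slope y (left up +) -15.2 yaw -6.5
(-94, 69, 0) [513.6 114.3   1.3]
(-94, -69, 0) [484.  -15.5  37.6]
(94, 69, 0) [686.7  94.7  72. ]
(94, -69, 0) [657.1 -35.1 108.3]
[-27.  53.  17.] 65.0
[-52.  53.  17.] 40.0
[-78.  50.  17.] 19.0
[-52.  27.  17.] 54.0
[-76.  17.  17.] 50.0
the job is handed in; nothing more can be done
None
```

The job is handed in at about 14 s of the 64 s allowed; no verdict was reported. The tote is held tilted with all five nuts in the corner nearest the dial.

- **Counter:** With the tote flat, I pressed the lever down to its stop. The force rose to 29 N and the lever went no lower. The picture after release shows it back up at rest.
- **First tilt attempt failed:** I pinched the rim at the tote's far-right corner, but the grip was so stiff that the whole tote lifted a few centimetres off the bench. I lowered it close to the bench and eased the fingers in small steps. The low corner then came down and the tote pivoted on it.
- **Low corner moved:** It now rests about 16 mm from where it started on the bench.
- **Final tilt:** The last camera fit gives 22° in x and 15° in y. The low corner is at z about 1 mm, which is zero within calibration error, and the other bottom corners are 38 to 108 mm up. The wrist carries about 2 N, so the bench takes the rest.
- **Nuts:** All five are packed together at the dial-side corner, with centres 19 to 65 mm from it. Two of the nuts along the robot-side wall have a few mm between them, because a third nut is wedged against them.
- **Stability:** Nothing moved during a one-second hold. The bystanders looked unmoved in the last scene picture, and I did not measure them. In that picture the arm partly hides the counter.

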